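# Pin and clip the microscope boom

## Robot

A 6-joint arm with a two-finger parallel gripper is mounted at the origin on the work surface. World frame = base frame: x ahead of the robot, y to its left, z up, the work surface at z = 0. Lengths are in m, angles in rad, forces in N, time in s.
With the tool pointing down it reaches from about 0.3 to 0.875 m from the base axis. Payload 4.2 kg.
Tool frame: the origin (TCP) lies at the very end of the fingers, on their centre line; the grasp point (between the pads) lies 19 mm behind it; z points along the fingers, y is the line along which they close (so a half turn about z gives the same grasp; the last joint's range is limited). The gripper opens to 85 mm and grips with 20 to 120 N. Pads are 22 mm wide; open, the fingers measure 114 mm over their backs; the gripper's body (76 mm by 85 mm) begins 54 mm behind the grasp point. The pads swing forward as they close: fully open they stand 13 mm farther back than shut.
Start: joints at [1.236, 0.32, 1.565, -0, 1.257, -0.02], TCP at [0.178, 0.547, 0.231] pointing down, gripper open.
Joint ranges: [-3.11, 3.11], [-0.84, 2.01], [0.21, 2.61], [-1.34, 4.49], [0.05, 2.63], [-2.56, 2.56]. Speed limits (rad/s): [2.57, 2.57, 3.14, 3.14, 3.14, 3.14].

## Interface

Orientations are given as a unit quaternion [x, y, z, w].
In Python, from workcell import bot, eyes, ticket gives the robot as it stands.
- The arm moves only by the tool arm_command, never from a script. Its argument "moves" is a list of rows, each a list of 7 numbers: the turn, a rotation vector about the tool's x, y, z in degrees, then the shift along the tool's x, y, z in m, then the gripper's target within -1 to 1 (shut at 1, half-way at 0, fully open at -1). In form: [[wx, wy, wz, dx, dy, dz, grip], ...]. A call has 1 to 10 rows; each row shifts and turns the commanded pose from where the row before left it, along the tool's axes as they then stand; what a row does not reach is not made up. A row lasts 1/12 s, in which the tool goes at most 41.7 mm and 7.16 degrees, less where a joint would pass 70% of its speed; a pose out of reach is approached as far as the arm can. A call with a gripper value outside its range is refused whole. The fingers move at their own pace and stop on an object; "squeeze" is the grip in N (left out, the last holds). Time passes only in rows, so rows that do not move let the fingers close. It gives the time, the measured TCP pose, the force, the opening and the grip force at its end, in the units of the state.
- bot.read_state(): the state, without advancing time (a new reading comes with each control period).
- eyes.get_image(name): name is "scene" or "top"; returns (picture, depth): 480x640x3 uint8, red, green, blue; 480x640 float32, m along the optical axis (not along the pixel's ray), 0 where there is no reading.
- eyes.camera_info(name): a dict with "fx", "fy", "cx", "cy" (pixels), "pose" (4x4, takes a point from camera to world coordinates). Camera axes: x right, y down, z forward; pixel columns grow to the right and rows downward; lengths in m; the calibration is good to about 2 mm. A picture is of the moment at which its call begins. camera_info takes no time and is no camera call.
- ticket.job_done(): hands the job in; it is judged then, once.
The state is a dict: "time": time; "qpos": joint angles; "joint_velocities": joint speeds; "joint_efforts": joint torques, N m; "position": TCP position; "orientation": TCP orientation; "ft_force": force on the tool from outside, world axes, zero at the start; "wrist_torque": the same for the moment, N m; "gripper_width": opening from 0.0 (shut) to 1.0 (fully open); "finger_force": force on a finger pad.
Only numpy, scipy, OpenCV 4.12 (cv2) and the standard library are available. Lean on these libraries where they do the work, as an engineer would, in place of code of your own. Each camera call takes 0.05 s, during which the arm holds its last target. There are 200 camera calls.

## Task

The lock pin of the microscope's boom has been left partly drawn. Push it fully home, then take the R-clip out of the drilled wooden block and push its straight leg through the hole across the pin's free end until the bow has sprung over the pin, without forcing the pin or the clip. Leave it clipped on, and leave the other loose things on the bench where they are.

Things in the scene. Friction and masses are not known exactly. Their poses are not given: they have to be found in the camera images.
- stand: Fixed boom stand of a microscope. Origin on the bench under the lock pin, midway between two grey lugs; x is the way the pin is pushed home, away from the robot. Base 180 x 200 mm, 28 thick, y -140 to +60. Lugs: 44 mm over their outer faces, y -70 to +20, tops 168 mm up. Boom: 28 mm tube along -y, 150 mm up; microscope at y -250 to -400, 310 mm high. Bolt heads at y -50 are the boom's pivot.
- lock_pin (a joint): How far the steel lock pin is drawn out, m: 0 is fully home, the washer under its head against the near lug. It starts 14 to 26 mm out, towards the robot, and slides stiffly (3 to 4 N). The pin is 16 mm in diameter, level, 150 mm above the bench.
- pin_head (a point): Centre of the outer face of the lock pin's flat round head (28 mm across, 7 mm thick), on the robot's side of the stand. Same axes as pin_hole, which lies 65 mm from it along x.
- pin_hole (a point): Middle of the 5 mm cross hole, on the pin's axis. x along the pin to its free end (12 mm on), z straight up: these axes do not turn with the pin. Pin home, the hole is 12 mm clear of the far lug, before that hidden. The pin turns in its bore (friction 0.03 N m): the hole may lean 35 degrees either way, its top mouth 4.5 mm to either side of the pin's top. A leg end dropped into it can turn it.
- clip: R-clip of 4 mm steel wire, 91 mm long, 35 to 55 g. Origin on the straight leg's centre line, where pin_hole lies when home; z up the leg to the coil, x from leg to bow, y the coil's axis (along the pin, either way round, when fitted). The bow's lip meets the pin 16 mm short of home; about 9 N springs it over; within 1 mm of home its neck stops on the pin and force rises steeply: stop there.
- clip_coil (a point): Centre of the double coil at the clip's top, at x 9, z 38 mm in the clip's frame: 22 mm across, 9 mm thick between its flat faces (along the clip's y). The place to hold it. At the start it is 100 mm above the bench.
- leg_end (a point): Square-cut end of the clip's straight leg, 42 mm below the clip's origin along the leg. At the start it stands on the bottom of the block's middle hole, upright, the bow's lip resting on the block's top.
- clip_bow (a joint): Angle by which the clip's bow is sprung away from the straight leg, rad: 0 relaxed, about 0.08 as it passes over the pin, under 0.02 once it has sprung over.
- block: Fixed beech block, 96 mm (x) by 66 mm (y), 42 mm high, origin at the centre of its underside. The R-clip stands in its middle hole (5.5 mm wide, 22 mm deep), to be drawn straight up; two hex keys and a thumb screw stand near its corners, up to 21 mm above its top.
- eyepiece: Loose spare eyepiece, black, 34 mm across and 58 mm high, standing on its narrow tube; origin at the centre of its underside. Leave it alone.
- dish: Loose glass specimen dish, 90 mm across, 14 mm high; origin at the centre of its underside. Leave it alone.
- objective: Loose spare objective lens in bare aluminium, 40 mm across, 34 mm high; origin at the centre of its underside. Leave it alone.

How it is judged:
By the outcome, as a careful person would: the job done as asked, in the order asked, and still so for the second after the job is handed in, with the robot touching nothing.
It also fails if it takes over 72 s, if anything falls off the work surface, if the arm or the gripper's body presses on something with over 40 N, if the wrist force passes 120 N, or if a joint passes its speed limit or range.

## Working session

There is one attempt and no reset: what is moved stays moved. The work goes in short steps, Python scripts to look and compute and a tool call to move; the robot and the scene stay as the last step left them, time stands still between calls to the robot, and variables do not carry over. Pictures are saved under pics/ and viewed, at most 12 in all, crops included, and the job is handed in when it is done.

Besides the shell and the picture viewer there is one more tool, called after "Call:" by a JSON object that holds its "method" and its "body", one argument or row to a line. arm_command: Moves the arm, as the interface text tells. Its arguments: {"type":"object","properties":{"moves":{"type":"array","items":{"type":"array","items":{"type":"number"}}},"squeeze":{"type":"number"}},"required":["moves"]}

```bash
mkdir -p pics; cat > h.py <<'E'
import numpy as np, cv2
from workcell import bot, eyes, ticket
def grab(n,tag):
    im,d=eyes.get_image(n); cv2.imwrite(f'pics/{tag}.png',cv2.cvtColor(im,cv2.COLOR_RGB2BGR)); np.save(f'pics/{tag}.npy',d); return im,d
def ray(n,u,v):
    c=eyes.camera_info(n);T=np.array(c['pose']);r=T[:3,:3]@np.array([(u-c['cx'])/c['fx'],(v-c['cy'])/c['fy'],1]);return T[:3,3],r
def onz(n,u,v,z):
    o,r=ray(n,u,v);return o+r*(z-o[2])/r[2]
def pt(n,u,v,d):
    o,r=ray(n,u,v);return o+r*d
def cross(a,b):
    (o,r),(p,s)=a,b; A=np.array([r,-s]).T; t=np.linalg.lstsq(A,p-o,rcond=None)[0]; x=o+r*t[0];y=p+s*t[1]; return (x+y)/2,np.linalg.norm(x-y)
def proj(n,P):
    c=eyes.camera_info(n);T=np.array(c['pose']);q=T[:3,:3].T@(np.array(P)-T[:3,3]);return c['fx']*q[0]/q[2]+c['cx'],c['fy']*q[1]/q[2]+c['cy']
E
python3 - <<'E'
from h import *
for n in('scene','top'):
    grab(n,n+'0');c=eyes.camera_info(n);print(n,c['fx'],c['cx'],c['cy'],np.round(c['pose'],3))
s=bot.read_state();print({k:np.round(v,3) for k,v in s.items()})
E
```

```text
scene 573.7964898613147 321.7740165978292 240.86828916954659 [[ 0.039  0.686 -0.727  1.226]
 [ 0.999 -0.035  0.021 -0.02 ]
 [-0.011 -0.727 -0.687  0.787]
 [ 0.     0.     0.     1.   ]]
top 608.6749018465163 330.3648436967433 238.86650896550137 [[ 0.027 -0.986  0.162  0.355]
 [-1.    -0.026  0.007 -0.005]
 [-0.003 -0.163 -0.987  1.252]
 [ 0.     0.     0.     1.   ]]
{'time': np.float64(0.1), 'qpos': array([ 1.236,  0.32 ,  1.566,  0.   ,  1.257, -0.02 ]), 'joint_velocities': array([ 0.001, -0.001, -0.005,  0.001,  0.001, -0.   ]), 'joint_efforts': array([ 2.0000e-03, -4.1641e+01, -2.3471e+01,  0.0000e+00,  5.0000e-03,
       -0.0000e+00]), 'position': array([0.178, 0.546, 0.231]), 'orientation': array([ 0.157,  0.988, -0.001, -0.   ]), 'ft_force': array([-0.109,  0.602, -0.123]), 'wrist_torque': array([-0.017, -0.004, -0.039]), 'finger_force': np.float64(0.0), 'gripper_width': np.float64(0.995)}
```

View pics/scene0.png

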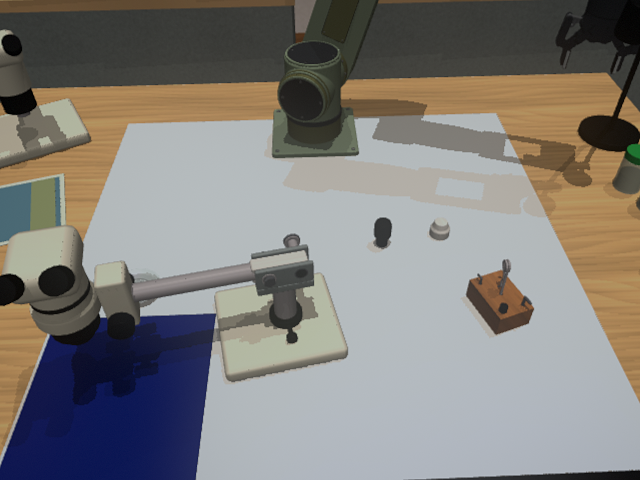

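View pics/top0.png

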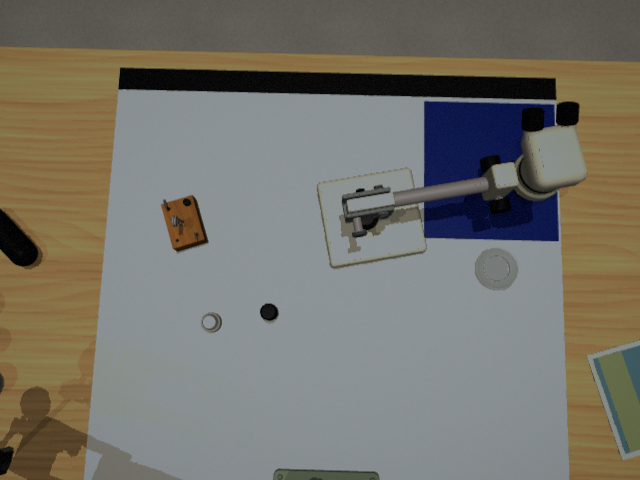

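The scene view shows the stand's lugs near (283,268), the pin head at (292,242), and the block at (500,298) with the clip's coil at (506,266). The top view shows the pin head at (359,233), the lugs at about (368,203), and the block at (184,222). The eyepiece and objective are well clear. Next I'll enlarge both areas in one mosaic.

```bash
python3 - <<'E'
import cv2,numpy as np
s=cv2.imread('pics/scene0.png');t=cv2.imread('pics/top0.png')
def c(i,x,y,w=80,h=60):return cv2.resize(i[y:y+h,x:x+w],(400,300),interpolation=cv2.INTER_CUBIC)
m=np.vstack([np.hstack([c(s,250,228),c(s,462,254)]),np.hstack([c(t,330,180),c(t,146,192)])])
cv2.imwrite('pics/m1.png',m)
E
```

```text
(no output)
```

View pics/m1.png

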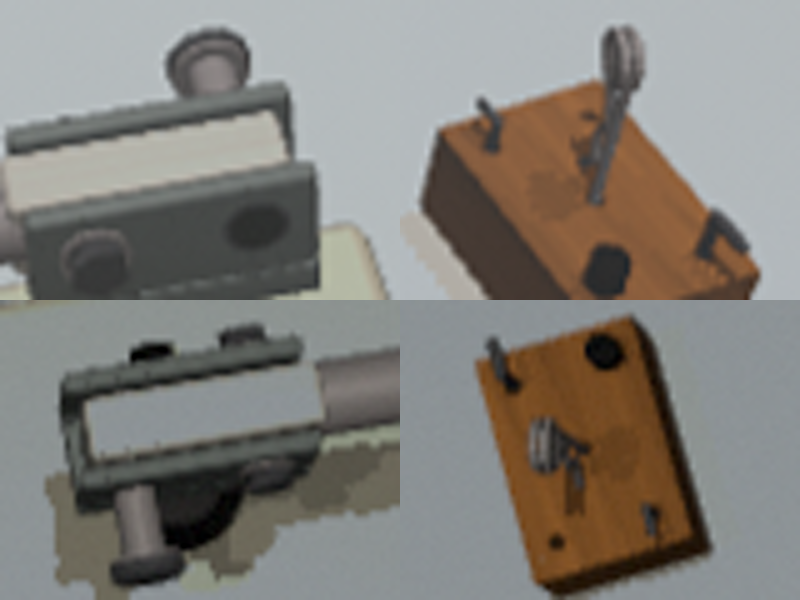

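The mosaic shows:
- **Scene view:** pin head at about (291,240) and the empty bore of the far lug at (302,273), so the pin is drawn. The clip's coil is at (587,263).
- **Top view:** pin head at (359,233) and the clip's coil at (174.5,220.5).

Next I'll measure with depth and rectangles.

```bash
cat >> h.py <<'E'
def cloud(n,d):
    c=eyes.camera_info(n);T=np.array(c['pose']);v,u=np.mgrid[:480,:640]
    q=np.stack([(u-c['cx'])/c['fx']*d,(v-c['cy'])/c['fy']*d,d],-1);P=q@T[:3,:3].T+T[:3,3];P[d==0]=np.nan;return P
E
python3 - <<'E'
from h import *
T=cloud('top',np.load('pics/top0.npy'));S=cloud('scene',np.load('pics/scene0.npy'))
def rect(P,box,zl,zh,t):
    x,y,z=P[...,0],P[...,1],P[...,2];m=(z>zl)&(z<zh)&(x>box[0])&(x<box[1])&(y>box[2])&(y<box[3])
    q=P[m];
    if len(q)<4: print(t,len(q));return
    r=cv2.minAreaRect(q[:,:2].astype(np.float32));print(t,len(q),'z',np.median(q[:,2]).round(4),'rect',np.round(r[0],4),np.round(r[1],4),round(r[2],2),'mean',q.mean(0).round(4))
sb=(.3,.8,-.3,.15);bb=(.4,.75,.2,.5)
for n,P in(('top',T),('scene',S)):
    print(n);rect(P,sb,.022,.034,'base');rect(P,sb,.16,.175,'lugtops');rect(P,bb,.037,.047,'block');rect(P,bb,.08,.13,'coil')
    rect(P,bb,.055,.08,'mid')
# pin head rough
for n,P,b in(('top',T,(352,224,368,242)),('scene',S,(282,232,302,247))):
    q=P[b[1]:b[3],b[0]:b[2]].reshape(-1,3);q=q[(q[:,2]>.12)&(q[:,2]<.17)];
    print(n,len(q),q.min(0).round(4),q.max(0).round(4))
    m=q[:,0]<q[:,0].min()+.009;print(q[m].mean(0))
print('head cross',cross(ray('top',359.4,233.4),ray('scene',291.4,240.4)))
print('coil cross',cross(ray('top',174.8,220.8),ray('scene',586.8,265.8)))
print('coil cross2',cross(ray('top',174.8,220.8),ray('scene',506.6,265.8)))
E
```

```text
top
base 5896 z 0.0283 rect [ 0.572  -0.0071] [0.2175 0.3919] 26.11 mean [ 0.5973 -0.077   0.0283]
lugtops 2269 z 0.1652 rect [ 0.6197 -0.1566] [0.0795 0.2785] 17.71 mean [ 0.6157 -0.1306  0.1652]
block 1326 z 0.0424 rect [0.5829 0.3046] [0.0983 0.0674] 18.57 mean [0.5811 0.3034 0.0424]
coil 67 z 0.1059 rect [0.5728 0.3037] [0.0207 0.0081] 0.25 mean [0.5725 0.3037 0.1038]
mid 83 z 0.0604 rect [0.5845 0.3051] [0.0916 0.0493] 15.39 mean [0.6002 0.3073 0.0622]
scene
base 8106 z 0.0288 rect [ 0.5753 -0.0043] [0.2142 0.3908] 23.74 mean [ 0.6262 -0.0812  0.0287]
lugtops 2832 z 0.1653 rect [ 0.6247 -0.1628] [0.079  0.2923] 18.66 mean [ 0.6214 -0.1357  0.1653]
block 1576 z 0.0426 rect [0.5832 0.3043] [0.099  0.0698] 18.31 mean [0.5864 0.3026 0.0425]
coil 127 z 0.1007 rect [0.5744 0.3037] [0.0212 0.0094] 6.17 mean [0.5755 0.3032 0.0998]
mid 139 z 0.06 rect [0.5854 0.3052] [0.0932 0.0513] 15.18 mean [0.5983 0.3066 0.0615]
top 147 [ 0.542  -0.0623  0.1379] [ 0.5647 -0.0363  0.1676]
[ 0.54673763 -0.04827912  0.15875007]
scene 203 [ 0.5424 -0.0631  0.144 ] [ 0.5814 -0.0337  0.1698]
[ 0.54899606 -0.04665218  0.15923279]
head cross (array([ 0.54809428, -0.04980737,  0.15083566]), np.float64(0.0005877905534056966))
coil cross (array([0.59214376, 0.36016093, 0.1149964 ]), np.float64(0.12211602791589368))
coil cross2 (array([0.57251998, 0.3051888 , 0.09883772]), np.float64(0.0010782642275267665))
```

```bash
python3 - <<'E'
from h import *
for n in('top','scene'):
    P=cloud(n,np.load(f'pics/{n}0.npy'));x,y,z=P[...,0],P[...,1],P[...,2]
    m=((z>.022)&(z<.033)&(x>.45)&(x<.8)&(y>-.25)&(y<.12)).astype(np.uint8)
    k,l,st,_=cv2.connectedComponentsWithStats(m);b=l==1+np.argmax(st[1:,4]);q=P[b]
    r=cv2.minAreaRect(q[:,:2].astype(np.float32));print(n,'base',len(q),np.round(r[0],4),np.round(r[1],4),round(r[2],2))
    # lugs: top surfaces in rotated frame
    a=np.deg2rad(r[2] if r[2]<45 else r[2]-90);R=np.array([[np.cos(a),np.sin(a)],[-np.sin(a),np.cos(a)]])
    q=P[(z>.15)&(z<.18)&(x>.5)&(x<.72)&(y>-.2)&(y<0.02)];qq=q[:,:2]@R.T
    t=(q[:,2]>.1655)&(q[:,2]<.171);h=np.histogram(qq[t,0],np.arange(.5,.68,.002));print('x histogram',[(round(e,3),c) for c,e in zip(*h) if c>3])
    print('y range of lugs',np.percentile(qq[t,1],[0,1,99,100]).round(4))
    x0,y0=R@np.array([.548,-.049]);print('head in stand-rot',x0,y0)
    # coil axis fit (flat faces): PCA
    q=P[(z>.087)&(z<.13)&(x>.53)&(x<.62)&(y>.27)&(y<.34)];c=q.mean(0);w,V=np.linalg.eigh(np.cov((q-c).T));print('coil normal',V[:,0].round(3),w,c.round(4),q.min(0).round(4),q.max(0).round(4))
E
```

```text
top base 5768 [ 0.6071 -0.0785] [0.1799 0.1997] 11.44
x histogram [(np.float64(0.526), np.int64(4)), (np.float64(0.556), np.int64(9)), (np.float64(0.558), np.int64(47)), (np.float64(0.56), np.int64(42)), (np.float64(0.562), np.int64(46)), (np.float64(0.564), np.int64(26)), (np.float64(0.566), np.int64(7)), (np.float64(0.568), np.int64(31)), (np.float64(0.57), np.int64(35)), (np.float64(0.572), np.int64(47)), (np.float64(0.574), np.int64(49)), (np.float64(0.576), np.int64(62)), (np.float64(0.578), np.int64(44)), (np.float64(0.58), np.int64(60)), (np.float64(0.582), np.int64(52)), (np.float64(0.584), np.int64(43)), (np.float64(0.586), np.int64(43)), (np.float64(0.588), np.int64(32)), (np.float64(0.59), np.int64(14)), (np.float64(0.592), np.int64(9)), (np.float64(0.594), np.int64(46)), (np.float64(0.596), np.int64(47)), (np.float64(0.598), np.int64(38)), (np.float64(0.6), np.int64(26))]
y range of lugs [-0.3218 -0.3151 -0.1396 -0.1375]
head in stand-rot 0.5273855964473476 -0.15674639600282814
coil normal [-0.007  0.992 -0.124] [4.54976376e-06 3.69747852e-05 4.29766861e-05] [0.5724 0.303
[... 516 characters left out ...]
64(0.578), np.int64(54)), (np.float64(0.58), np.int64(68)), (np.float64(0.582), np.int64(63)), (np.float64(0.584), np.int64(61)), (np.float64(0.586), np.int64(49)), (np.float64(0.588), np.int64(58)), (np.float64(0.59), np.int64(44)), (np.float64(0.592), np.int64(11)), (np.float64(0.594), np.int64(28)), (np.float64(0.596), np.int64(49)), (np.float64(0.598), np.int64(73)), (np.float64(0.6), np.int64(82)), (np.float64(0.602), np.int64(14))]
y range of lugs [-0.3205 -0.3054 -0.1402 -0.1377]
head in stand-rot 0.5276185613036661 -0.15596042372297367
coil normal [-0.121  0.991 -0.053] [4.86449806e-06 4.09431410e-05 5.13548627e-05] [0.5751 0.3032 0.1021] [0.5637 0.2992 0.0877] [0.5845 0.3086 0.1141]
```

```bash
cat >> h.py <<'E'
from scipy.spatial.transform import Rotation as Ro
def goal(yaz,tilt=0):  # tool down, tool y at azimuth yaz (deg), tilt (deg) about tool y
    a=np.deg2rad(yaz);y=np.array([np.cos(a),np.sin(a),0]);z=np.array([0,0,-1.]);return Ro.from_matrix(np.array([np.cross(y,z),y,z]).T)*Ro.from_euler('y',tilt,degrees=True)
def delta(p,yaz,tilt=0):
    s=bot.read_state();R=Ro.from_quat(s['orientation']);G=goal(yaz,tilt)
    print('t',round(s['time'],2),'turn',(R.inv()*G).as_rotvec(degrees=True).round(2),'shift after turn',(G.inv().apply(np.array(p)-s['position'])).round(4))
A=11.4
def st(x,y,z,O=(.6001,-.0395)):  # stand frame -> world
    c,s=np.cos(np.deg2rad(A)),np.sin(np.deg2rad(A));return np.array([O[0]+c*x-s*y,O[1]+s*x+c*y,z])
E
python3 -c "
from h import *
delta(st(-.085,0,.231),A);print(st(-.085,0,.14))"
```

```text
t 0.1 turn [-8.000e-02  5.000e-02  6.056e+01] shift after turn [-6.577e-01  2.131e-01 -4.000e-04]
[ 0.51677695 -0.05630087  0.14      ]
```

Call:
{"method": "arm_command", "body": {
  "moves": [
    [0,0,6.73,0,0,0,1],
    [0,0,6.73,0,0,0,1],
    [0,0,6.73,0,0,0,1],
    [0,0,6.73,0,0,0,1],
    [0,0,6.73,0,0,0,1],
    [0,0,6.73,0,0,0,1],
    [0,0,6.73,0,0,0,1],
    [0,0,6.73,0,0,0,1],
    [0,0,6.73,0,0,0,1]
  ],
  "squeeze": 30
}}

```text
time: 0.85
position: [0.1779, 0.5465, 0.2308]
orientation: [0.636, 0.772, -0.001, 0.0]
ft_force: [-0.7, -0.3, 0.0]
gripper_width: -0.001
finger_force: 0.0
```

Call:
{"method": "arm_command", "body": {
  "moves": [
    [0,0,0,-0.0365,0.0118,0,1],
    [0,0,0,-0.0365,0.0118,0,1],
    [0,0,0,-0.0365,0.0118,0,1],
    [0,0,0,-0.0365,0.0118,0,1],
    [0,0,0,-0.0365,0.0118,0,1],
    [0,0,0,-0.0365,0.0118,0,1],
    [0,0,0,-0.0365,0.0118,0,1],
    [0,0,0,-0.0365,0.0118,0,1],
    [0,0,0,-0.0365,0.0118,0,1]
  ]
}}

```text
time: 1.6
position: [0.3473, 0.2439, 0.2312]
orientation: [0.633, 0.774, -0.0, -0.0]
ft_force: [1.4, -0.6, -0.1]
gripper_width: 0.003
finger_force: 0.0
```

Call:
{"method": "arm_command", "body": {
  "moves": [
    [0,0,0,-0.0365,0.0118,0,1],
    [0,0,0,-0.0365,0.0118,0,1],
    [0,0,0,-0.0365,0.0118,0,1],
    [0,0,0,-0.0365,0.0118,0,1],
    [0,0,0,-0.0365,0.0118,0,1],
    [0,0,0,-0.0365,0.0118,0,1],
    [0,0,0,-0.0365,0.0118,0,1],
    [0,0,0,-0.0365,0.0118,0,1],
    [0,0,0,0,0,0,1]
  ]
}}

```text
time: 2.35
position: [0.5001, -0.0271, 0.2308]
orientation: [0.635, 0.772, -0.001, 0.002]
ft_force: [1.1, 0.9, -0.5]
gripper_width: 0.003
finger_force: 0.0
```

```bash
python3 -c "
from h import *
delta(st(-.085,0,.138),A);grab('top','t1');grab('scene','s1')
s=bot.read_state();print(s['ft_force'],s['gripper_width'],s['qpos'])"
```

```text
t 2.35 turn [ 0.07  0.18 -0.31] shift after turn [-0.032   0.0106  0.0928]
[-0.19551609  0.17501809 -0.12192747] -0.002502108448424157 [-6.94447040e-02  1.99431296e-01  1.73402598e+00  4.67752042e-04
  1.20987787e+00 -2.65516388e-01]
```

Call:
{"method": "arm_command", "body": {
  "moves": [
    [0,0,-0.3,-0.032,0.0106,0,1],
    [0,0,0,0,0,0.031,1],
    [0,0,0,0,0,0.031,1],
    [0,0,0,0,0,0.0308,1],
    [0,0,0,0,0,0,1],
    [0,0,0,0,0,0,1]
  ]
}}

```text
time: 2.95
position: [0.5126, -0.0499, 0.1378]
orientation: [0.631, 0.776, -0.001, -0.002]
ft_force: [0.4, -0.3, 0.2]
gripper_width: 0.004
finger_force: 0.0
```

```bash
python3 - <<'E'
from h import *
delta(st(-.0455,0,.138),A);i,d=grab('top','t2');j,e=grab('scene','s2')
c=lambda i,x,y,w=80,h=60:cv2.resize(i[y:y+h,x:x+w,::-1],(400,300),interpolation=cv2.INTER_CUBIC)
cv2.imwrite('pics/m2.png',np.hstack([c(j,250,215),c(i,330,190)]))
s=bot.read_state();print(s['ft_force'],s['position'])
E
```

```text
t 2.95 turn [-0.2  -0.09  0.38] shift after turn [-0.0071  0.0423 -0.0002]
[ 0.05206781 -0.33094246  0.99744472] [ 0.51498284 -0.0504349   0.14030387]
```

View pics/m2.png

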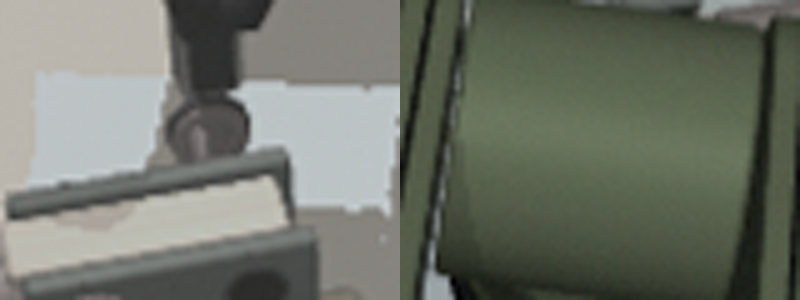

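The scene crop shows the closed finger tip standing behind the pin head at about (208,130) in the crop. In the top view the arm hides the pin. The pose readings are noisy, so I'll average several.

```bash
cat >> h.py <<'E'
def avg(n=6):
    L=[]
    for i in range(n): L.append(bot.read_state()); eyes.get_image('scene')
    p=np.array([s['position'] for s in L]);f=np.array([s['ft_force'] for s in L])
    q=Ro.from_quat([s['orientation'] for s in L]).mean()
    print('t',round(L[-1]['time'],2),'pos',p.mean(0).round(4),'sd',p.std(0).round(4),'F',f.mean(0).round(2),'sd',f.std(0).round(2),'w',round(L[-1]['gripper_width'],3))
    return p.mean(0),q
def delta(p,yaz,tilt=0,n=6):
    m,R=avg(n);G=goal(yaz,tilt)
    print('turn',(R.inv()*G).as_rotvec(degrees=True).round(2),'shift after turn',(G.inv().apply(np.array(p)-m)).round(4))
E
python3 -c "
from h import *
delta(st(-.0455,0,.138),A)"
```

```text
t 3.3 pos [ 0.5151 -0.0508  0.1404] sd [0.0002 0.0002 0.0003] F [ 0.09  0.13 -0.11] sd [0.3  0.43 0.56] w -0.005
turn [0.2  0.06 0.33] shift after turn [-0.0057  0.0401  0.0024]
```

Call:
{"method": "arm_command", "body": {
  "moves": [
    [0,0,0.3,-0.005,0.005,0.002,1],
    [0,0,0,0,0.003,0,1],
    [0,0,0,0,0.003,0,1],
    [0,0,0,0,0.003,0,1],
    [0,0,0,0,0.003,0,1],
    [0,0,0,0,0.003,0,1],
    [0,0,0,0,0.003,0,1],
    [0,0,0,0,0.003,0,1]
  ]
}}

```text
time: 4.02
position: [0.5399, -0.051, 0.1363]
orientation: [0.633, 0.774, -0.001, -0.001]
ft_force: [-3.8, -1.3, 0.7]
gripper_width: 0.003
finger_force: 1.9
```

Call:
{"method": "arm_command", "body": {
  "moves": [
    [0,0,0,0,0.002,0,1],
    [0,0,0,0,0.002,0,1],
    [0,0,0,0,0.002,0,1]
  ]
}}

```text
time: 4.27
position: [0.5463, -0.0497, 0.1364]
orientation: [0.633, 0.774, -0.0, -0.0]
ft_force: [-3.5, -1.7, 0.4]
gripper_width: -0.0
finger_force: 1.7
```

Call:
{"method": "arm_command", "body": {
  "moves": [
    [0,0,0,0,0.0015,0,1],
    [0,0,0,0,0.0015,0,1],
    [0,0,0,0,0.0015,0,1],
    [0,0,0,0,0.0015,0,1]
  ]
}}

```text
time: 4.6
position: [0.5523, -0.0485, 0.1364]
orientation: [0.633, 0.774, -0.0, -0.0]
ft_force: [-2.9, -1.3, -0.7]
gripper_width: -0.001
finger_force: 1.7
```

Call:
{"method": "arm_command", "body": {
  "moves": [
    [0,0,0,0,0.001,0,1],
    [0,0,0,0,0.0005,0,1],
    [0,0,0,0,0,0,1]
  ]
}}

```text
time: 4.85
position: [0.5539, -0.0482, 0.1364]
orientation: [0.633, 0.774, 0.0, 0.0]
ft_force: [-2.3, -1.3, 0.1]
gripper_width: 0.001
finger_force: 1.2
```

Call:
{"method": "arm_command", "body": {
  "moves": [
    [0,0,0,0,0.001,0,1],
    [0,0,0,0,0.0005,0,1],
    [0,0,0,0,0,0,1]
  ]
}}

```text
time: 5.1
position: [0.5553, -0.0479, 0.1365]
orientation: [0.633, 0.774, 0.0, 0.0]
ft_force: [-2.2, -1.7, -0.3]
gripper_width: -0.004
finger_force: 1.4
```

Call:
{"method": "arm_command", "body": {
  "moves": [
    [0,0,0,0,0.0007,0,1],
    [0,0,0,0,0,0,1]
  ]
}}

```text
time: 5.27
position: [0.5557, -0.0478, 0.1364]
orientation: [0.633, 0.774, -0.0, -0.0]
ft_force: [-3.7, -2.3, -0.5]
gripper_width: 0.001
finger_force: 1.8
```

Call:
{"method": "arm_command", "body": {
  "moves": [
    [0,0,0,0,0.0007,0,1],
    [0,0,0,0,0,0,1]
  ]
}}

```text
time: 5.43
position: [0.5557, -0.0478, 0.1364]
orientation: [0.633, 0.774, -0.001, -0.001]
ft_force: [-5.0, -1.4, 0.3]
gripper_width: 0.002
finger_force: 2.8
```

Call:
{"method": "arm_command", "body": {
  "moves": [
    [0,0,0,0,0.0007,0,1],
    [0,0,0,0,0,0,1]
  ]
}}

```text
time: 5.6
position: [0.5557, -0.0477, 0.1363]
orientation: [0.633, 0.774, -0.001, -0.001]
ft_force: [-6.3, -2.3, 2.5]
gripper_width: 0.002
finger_force: 3.6
```

Call:
{"method": "arm_command", "body": {
  "moves": [
    [0,0,0,0,0.0015,0,1],
    [0,0,0,0,0.0005,0,1],
    [0,0,0,0,0,0,1]
  ]
}}

```text
time: 5.85
position: [0.5557, -0.0477, 0.1362]
orientation: [0.633, 0.774, -0.003, -0.003]
ft_force: [-11.3, -3.3, 4.5]
gripper_width: 0.001
finger_force: 6.0
```

```bash
python3 -c "
from h import *
m,R=avg(6);c,s=np.cos(np.deg2rad(A)),np.sin(np.deg2rad(A));d=m[:2]-[.6001,-.0395];print('stand frame',d@[c,s],d@[-s,c])"
```

```text
t 6.1 pos [ 0.5557 -0.0477  0.1362] sd [0. 0. 0.] F [-11.24  -3.76   4.01] sd [0.51 0.65 0.47] w -0.002
stand frame -0.0451388871162589 0.0007311422027704858
```

The pin is home: there's no more travel at 11 N, and the tool is 0.4 mm from the predicted place. Now I'll retreat, turn and go to the clip.

Call:
{"method": "arm_command", "body": {
  "moves": [
    [0,0,0,0,-0.015,0,1],
    [0,0,0,0,-0.02,0,1],
    [0,0,0,0,0,-0.035,1],
    [0,0,0,0,0,-0.04,1],
    [0,0,0,0,0,-0.04,1],
    [0,0,-6.9,0,0,0,0.1],
    [0,0,-6.9,0,0,0,0.1],
    [0,0,-6.9,0,0,0,0.1],
    [0,0,-6.9,0,0,0,0.1]
  ]
}}

```text
time: 6.9
position: [0.5264, -0.0536, 0.2526]
orientation: [0.428, 0.904, 0.001, 0.002]
ft_force: [0.5, -0.1, -0.4]
gripper_width: 0.45
finger_force: 0.0
```

Call:
{"method": "arm_command", "body": {
  "moves": [
    [0,0,-6.9,0,0,0,0.1],
    [0,0,-6.9,0,0,0,0.1],
    [0,0,-6.9,0,0,0,0.1],
    [0,0,-6.9,0,0,0,0.1],
    [0,0,-6.9,0,0,0,0.1],
    [0,0,-6.9,0,0,0,0.1],
    [0,0,-6.9,0,0,0,0.1],
    [0,0,-6.7,0,0,0,0.1]
  ]
}}

```text
time: 7.57
position: [0.5264, -0.0537, 0.2522]
orientation: [-0.038, 0.999, 0.0, 0.002]
ft_force: [-0.5, -0.3, 1.2]
gripper_width: 0.45
finger_force: 0.0
```

```bash
python3 -c "
from h import *
delta([.5735,.3038,.2],94,n=3)"
```

```text
t 7.67 pos [ 0.5263 -0.0537  0.2522] sd [0.0001 0.     0.    ] F [-0.18 -0.14  0.23] sd [0.33 0.18 0.7 ] w 0.448
turn [0.02 0.23 0.28] shift after turn [-0.072   0.3533  0.0522]
```

Call:
{"method": "arm_command", "body": {
  "moves": [
    [0,0,0.3,-0.0072,0.0353,0.003,0.1],
    [0,0,0,-0.0072,0.0353,0.003,0.1],
    [0,0,0,-0.0072,0.0353,0.003,0.1],
    [0,0,0,-0.0072,0.0353,0.003,0.1],
    [0,0,0,-0.0072,0.0353,0.003,0.1],
    [0,0,0,-0.0072,0.0353,0.003,0.1],
    [0,0,0,-0.0072,0.0353,0.003,0.1],
    [0,0,0,-0.0072,0.0353,0.003,0.1],
    [0,0,0,-0.0072,0.0353,0.003,0.1],
    [0,0,0,-0.0072,0.0353,0.003,0.1]
  ]
}}

```text
time: 8.55
position: [0.5742, 0.3053, 0.2217]
orientation: [-0.031, 1.0, 0.001, 0.001]
ft_force: [-0.0, 0.3, 0.2]
gripper_width: 0.452
finger_force: 0.0
```

Call:
{"method": "arm_command", "body": {
  "moves": [
    [0,0,0,0,0,0,0.1],
    [0,0,0,0,0,0,0.1]
  ]
}}

```text
time: 8.72
position: [0.5739, 0.305, 0.2208]
orientation: [-0.033, 0.999, 0.0, 0.0]
ft_force: [-0.7, -1.2, 0.4]
gripper_width: 0.45
finger_force: 0.0
```

```bash
python3 - <<'E'
from h import *
delta([.5735,.3038,.088],94,n=3)
i,d=grab('top','t3');j,e=grab('scene','s3')
c=lambda i,x,y,w,h:cv2.resize(i[y:y+h,x:x+w,::-1],(400,300),interpolation=cv2.INTER_CUBIC)
cv2.imwrite('pics/m3.png',np.vstack([np.hstack([c(j,270,240,60,45),c(i,345,180,40,30)]),np.hstack([c(j,440,200,120,90),c(j,285,240,32,24)])]))
E
```

```text
t 8.82 pos [0.5739 0.3037 0.2212] sd [0.     0.001  0.0003] F [-0.09 -0.72 -0.07] sd [0.61 0.3  0.46] w 0.452
turn [ 0.    0.01 -0.33] shift after turn [4.000e-04 1.000e-04 1.332e-01]
```

View pics/m3.png

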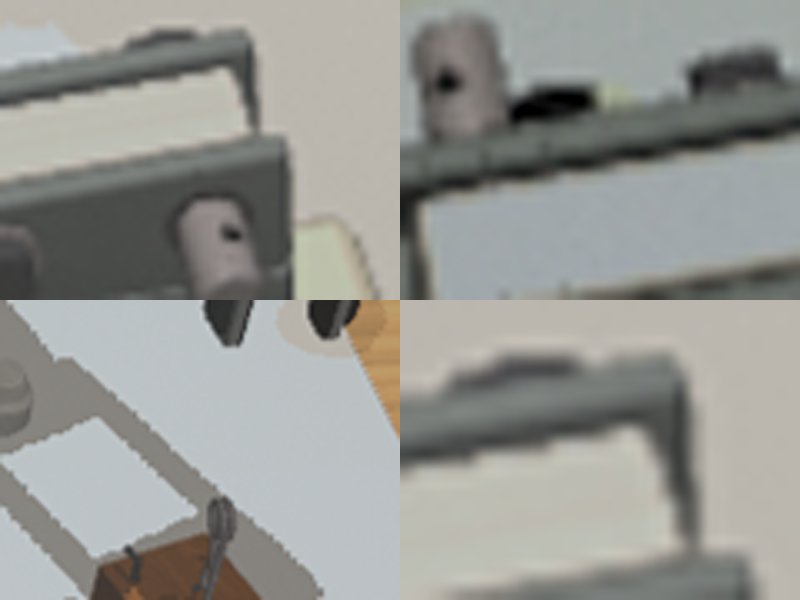

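The pin stands proud of the far lug and its hole shows. The hole is at top (349.8,188.0) and scene (304.8,274.8), a little to the +y side of the pin's crown. The open fingers stand over the clip. I'll work out the lean and descend.

```bash
python3 - <<'E'
from h import *
c,s=np.cos(np.deg2rad(A)),np.sin(np.deg2rad(A))
f=lambda P:(np.array([(P[:2]-[.6001,-.0395])@[c,s],(P[:2]-[.6001,-.0395])@[-s,c],P[2]])*1000).round(1)
for n,t,box in(('top','t3',(340,176,360,198)),('scene','s3',(290,262,315,290))):
    im=cv2.imread(f'pics/{t}.png',0)[box[1]:box[3],box[0]:box[2]].astype(float);P=cloud(n,np.load(f'pics/{t}.npy'))[box[1]:box[3],box[0]:box[2]]
    q=np.array([f(p) for p in P.reshape(-1,3)]).reshape(P.shape)
    m=(q[...,0]>22)&(q[...,0]<50)&(q[...,2]>140)&(abs(q[...,1])<14)
    print(n,'pin pts y',np.percentile(q[m][:,1],[2,98]),'z max',np.percentile(q[m][:,2],98),'x',np.percentile(q[m][:,0],[2,98]))
    g=(q[...,0]>28)&(q[...,0]<40)&(abs(q[...,1])<7)&(q[...,2]>150);w=np.where(g,np.clip(70-im,0,None),0)
    v,u=np.mgrid[box[1]:box[3],box[0]:box[2]];uv=((w*u).sum()/w.sum(),(w*v).sum()/w.sum());print('dark centroid',np.round(uv,2))
    print(' on z157.5',f(onz(n,*uv,.1575)));globals()[n]=ray(n,*uv)
X,e=cross(top,scene);print('cross',f(X),e)
E
```

```text
top pin pts y [-6.954  8.   ] z max 161.79 x [23.882 43.8  ]
dark centroid [349.2  187.78]
 on z157.5 [ 33.3   3.7 157.5]
scene pin pts y [-12.696  10.628] z max 167.31199999999998 x [22.1 45.8]
dark centroid [304.55 274.95]
 on z157.5 [ 33.3   3.5 157.5]
cross [ 33.3   3.6 157.4] 0.00014233425086331746
```

Call:
{"method": "arm_command", "body": {
  "moves": [
    [0,0,0,0,0,0.03,0.1],
    [0,0,0,0,0,0.03,0.1],
    [0,0,0,0,0,0.03,0.1],
    [0,0,0,0,0,0.02,0.1],
    [0,0,0,0,0,0.015,0.1],
    [0,0,0,0,0,0.0082,0.1],
    [0,0,0,0,0,0,0.1],
    [0,0,0,0,0,0,0.1]
  ]
}}

```text
time: 9.63
position: [0.5743, 0.3025, 0.089]
orientation: [-0.032, 0.999, 0.0, 0.0]
ft_force: [-0.4, 0.9, 0.4]
gripper_width: 0.45
finger_force: 0.0
```

```bash
python3 - <<'E'
from h import *
delta([.5735,.3038,.088],94,n=3)
j,e=grab('scene','s4')
c=lambda i,x,y,w,h:cv2.resize(i[y:y+h,x:x+w,::-1],(640,480),interpolation=cv2.INTER_CUBIC)
cv2.imwrite('pics/m4.png',c(j,460,230,80,60))
E
```

```text
t 9.73 pos [0.5746 0.3028 0.0896] sd [0.0002 0.0002 0.0004] F [0.03 0.74 0.48] sd [0.51 0.12 0.1 ] w 0.448
turn [ 0.05  0.11 -0.35] shift after turn [0.001  0.0011 0.0016]
```

View pics/m4.png

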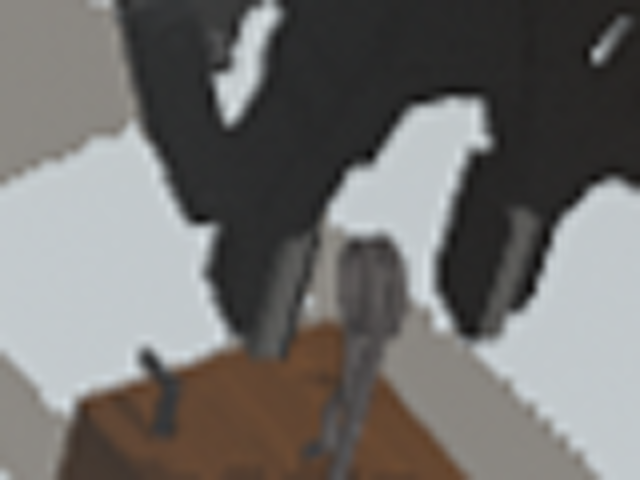

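The scene crop shows the coil at (372,285) in the crop, between the two open pads. I'll centre the last millimetre and close.

Call:
{"method": "arm_command", "body": {
  "moves": [
    [0,0,-0.3,0.001,0.001,0,0.1],
    [0,0,0,0,0,0,0.5],
    [0,0,0,0,0,0,0.8],
    [0,0,0,0,0,0,1],
    [0,0,0,0,0,0,1],
    [0,0,0,0,0,0,1],
    [0,0,0,0,0,0,1],
    [0,0,0,0,0,0,1]
  ],
  "squeeze": 60
}}

```text
time: 10.5
position: [0.5729, 0.3039, 0.0886]
orientation: [-0.035, 0.999, 0.0, 0.0]
ft_force: [-0.4, 0.3, 3.2]
gripper_width: 0.088
finger_force: 62.2
```

```bash
python3 -c "
from h import *
avg(3);print(bot.read_state()['finger_force'])"
```

```text
t 10.6 pos [0.5729 0.3039 0.0886] sd [0. 0. 0.] F [-0.22 -0.01  3.14] sd [0.17 0.22 0.19] w 0.09
62.25668907165527
```

Call:
{"method": "arm_command", "body": {
  "moves": [
    [0,0,0,0,0,-0.003,1],
    [0,0,0,0,0,-0.005,1],
    [0,0,0,0,0,-0.008,1],
    [0,0,0,0,0,-0.01,1],
    [0,0,0,0,0,-0.02,1],
    [0,0,0,0,0,-0.03,1],
    [0,0,0,0,0,-0.035,1],
    [0,0,0,0,0,-0.035,1],
    [0,0,0,0,0,-0.035,1],
    [0,0,0,0,0,-0.02,1]
  ]
}}

```text
time: 11.48
position: [0.5734, 0.3041, 0.2952]
orientation: [-0.035, 0.999, 0.002, 0.003]
ft_force: [0.6, 0.9, 0.3]
gripper_width: 0.086
finger_force: 61.8
```

Call:
{"method": "arm_command", "body": {
  "moves": [
    [0,0,6.9,0,0,0,1],
    [0,0,6.9,0,0,0,1],
    [0,0,6.9,0,0,0,1],
    [0,0,6.9,0,0,0,1],
    [0,0,6.9,0,0,0,1],
    [0,0,6.9,0,0,0,1],
    [0,0,6.9,0,0,0,1],
    [0,0,6.9,0,0,0,1],
    [0,0,6.9,0,0,0,1],
    [0,0,6.9,0,0,0,1]
  ]
}}

```text
time: 12.32
position: [0.5724, 0.3036, 0.2903]
orientation: [0.54, 0.842, 0.0, 0.0]
ft_force: [0.0, -0.4, -0.5]
gripper_width: 0.087
finger_force: 61.8
```

Call:
{"method": "arm_command", "body": {
  "moves": [
    [0,0,6.9,0,0,0,1],
    [0,0,6.7,0,0,0,1],
    [0,0,0,0,0,0,1]
  ]
}}

```text
time: 12.57
position: [0.5725, 0.3037, 0.2903]
orientation: [0.634, 0.773, 0.0, 0.0]
ft_force: [-1.2, -0.2, -0.1]
gripper_width: 0.088
finger_force: 61.8
```

```bash
python3 -c "
from h import *
delta(st(.034,.010,.29),A,n=3);s=bot.read_state();print(s['finger_force'],s['qpos'])"
```

```text
t 12.67 pos [0.5725 0.3037 0.2901] sd [0.     0.     0.0001] F [-0.29  0.13  0.03] sd [0.63 0.24 0.07] w 0.087
turn [ 0.03 -0.01  0.06] shift after turn [-3.319e-01 -6.800e-03  1.000e-04]
61.803914308547974 [4.69942748e-01 4.11806521e-01 1.27780677e+00 3.46277293e-05
 1.45158559e+00 2.68508013e-01]
```

Call:
{"method": "arm_command", "body": {
  "moves": [
    [0,0,0,-0.03,-0.001,0,1],
    [0,0,0,-0.038,-0.001,0,1],
    [0,0,0,-0.038,-0.001,0,1],
    [0,0,0,-0.038,-0.001,0,1],
    [0,0,0,-0.038,-0.001,0,1],
    [0,0,0,-0.038,-0.001,0,1],
    [0,0,0,-0.038,-0.001,0,1],
    [0,0,0,-0.038,0,0,1],
    [0,0,0,-0.036,0,0,1],
    [0,0,0,0,0,0,1]
  ]
}}

```text
time: 13.55
position: [0.6322, -0.0295, 0.2892]
orientation: [0.635, 0.772, -0.001, 0.001]
ft_force: [-0.7, 1.2, -0.3]
gripper_width: 0.088
finger_force: 61.8
```

Call:
{"method": "arm_command", "body": {
  "moves": [
    [0,0,0,0,0,0,1],
    [0,0,0,0,0,0,1]
  ]
}}

```text
time: 13.72
position: [0.6313, -0.0227, 0.2894]
orientation: [0.633, 0.774, 0.0, -0.0]
ft_force: [-0.1, 0.4, -0.4]
gripper_width: 0.09
finger_force: 61.8
```

```bash
python3 - <<'E'
from h import *
delta(st(.0335,.013,.29),A,n=3)
i,d=grab('top','t5');j,e=grab('scene','s5')
c=lambda i,x,y,w,h,W,H:cv2.resize(i[y:y+h,x:x+w,::-1],(W,H),interpolation=cv2.INTER_CUBIC)
cv2.imwrite('pics/m5.png',np.hstack([c(j,270,190,66,100,396,600),c(i,320,140,66,100,396,600)]))
E
```

```text
t 13.82 pos [ 0.6313 -0.0222  0.2894] sd [0.     0.0004 0.    ] F [ 0.03  0.53 -0.16] sd [0.26 0.34 0.23] w 0.089
turn [-0.   -0.04  0.08] shift after turn [ 0.0022 -0.0005 -0.0006]
```

View pics/m5.png

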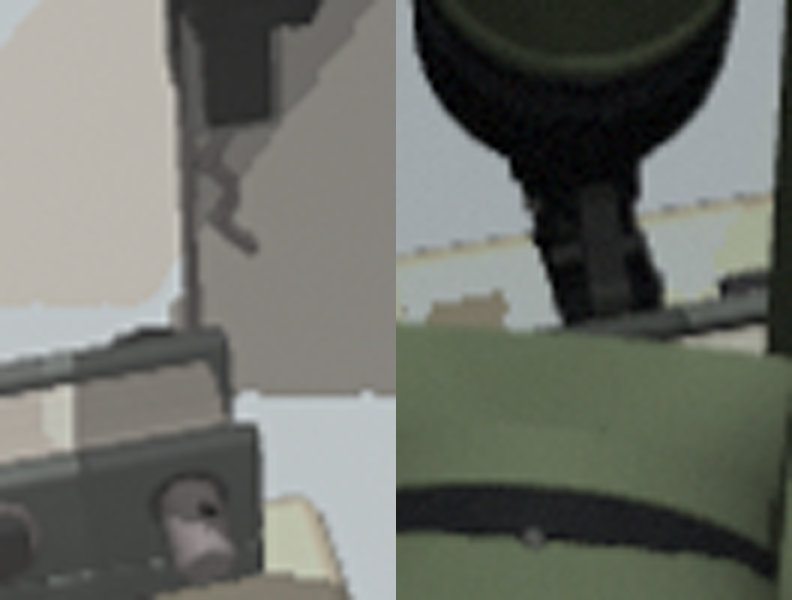

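The scene crop shows the leg upright from (301,212) down to its end at (301.7,244.5), with the bow on the +y side. The hole is at (304.5,274.7). In the top view the arm hides it.

```bash
cat >> h.py <<'E'
c_,s_=np.cos(np.deg2rad(A)),np.sin(np.deg2rad(A))
def ins(P): P=np.asarray(P);d=P[...,:2]-[.6001,-.0395];return np.stack([d@[c_,s_],d@[-s_,c_],P[...,2]],-1)*1000
E
python3 - <<'E'
from h import *
j=cv2.imread('pics/s5.png',0).astype(int);Q=ins(cloud('scene',np.load('pics/s5.npy')))
print('tcp',ins([.6313,-.0222,.2894]))
for v in range(212,248,3):
    r=Q[v,294:312]; m=(abs(r[:,0]-33)<15)&(abs(r[:,1])<25)
    u=np.arange(294,312)[m]; 
    print(v,u[:6],r[m][:5].round(0).tolist())
# leg end on plane x=TCP stand x
n=np.array([c_,s_,0])
for uv in((301.7,244.5),(301.0,215)):
    o,r=ray('scene',*uv);p0=np.array([.6313,-.0222,0]);t=n@(p0-o)/(n@r);print('on plane',ins(o+t*r).round(1))
E
```

```text
tcp [ 34.00393264  10.7917823  289.4       ]
212 [299 300 301 303 304 305] [[32.0, -0.0, 282.0], [34.0, 1.0, 283.0], [35.0, 2.0, 284.0], [43.0, 4.0, 289.0], [44.0, 5.0, 290.0]]
215 [300 301 303 304 305 306] [[36.0, 0.0, 280.0], [36.0, 2.0, 279.0], [33.0, 5.0, 276.0], [34.0, 6.0, 276.0], [34.0, 8.0, 276.0]]
218 [300 301 302 303 304 305] [[35.0, 1.0, 273.0], [35.0, 2.0, 273.0], [34.0, 3.0, 272.0], [37.0, 4.0, 274.0], [35.0, 6.0, 272.0]]
221 [300 301 302 307 308 309] [[35.0, 0.0, 268.0], [35.0, 2.0, 268.0], [35.0, 3.0, 267.0], [35.0, 10.0, 266.0], [37.0, 11.0, 267.0]]
224 [300 301 302 306 307 308] [[35.0, 0.0, 262.0], [34.0, 2.0, 261.0], [35.0, 3.0, 262.0], [33.0, 9.0, 259.0], [34.0, 10.0, 259.0]]
227 [300 301 302 305 306 307] [[32.0, 0.0, 254.0], [33.0, 2.0, 255.0], [35.0, 3.0, 256.0], [35.0, 7.0, 255.0], [36.0, 8.0, 256.0]]
230 [300 301 302 309 310 311] [[35.0, -0.0, 251.0], [35.0, 1.0, 251.0], [34.0, 3.0, 250.0], [36.0, 12.0, 249.0], [35.0, 14.0, 248.0]]
233 [300 301 302] [[33.0, -0.0, 244.0], [37.0, 0.0, 247.0], [36.0, 2.0, 245.0]]
236 [300 301 302] [[33.0, -0.0, 238.0], [36.0, 0.0, 241.0], [35.0, 2.0, 239.0]]
239 [300 301 302] [[34.0, -1.0, 233.0], [34.0, 1.0, 233.0], [35.0, 2.0, 234.0]]
242 [301 302] [[36.0, 0.0, 229.0], [36.0, 2.0, 228.0]]
245 [301 302] [[33.0, 0.0, 221.0], [34.0, 2.0, 221.0]]
on plane [ 34.    1.3 222.1]
on plane [ 34.    2.3 277.3]
```

```bash
cat >> h.py <<'E'
def tcp_for(dist,th,x0=.0342,y0=.0008,z0=.150,L=(-.0093,0,.0679)):
    t=np.deg2rad(th);G=goal(A,-th);y=np.array([-s_,c_,0])
    return st(x0,y0,z0)+dist*(np.sin(t)*y+[0,0,np.cos(t)])-G.apply(L)
E
python3 -c "
from h import *
print(tcp_for(.012,20));delta(tcp_for(.030,20),A,-20,n=2)"
```

```text
[0.62633833 0.0033991  0.22190065]
t 14.02 pos [ 0.6313 -0.0218  0.2895] sd [0.     0.0001 0.    ] F [0.24 0.03 0.09] sd [0.65 0.04 0.03] w 0.092
turn [  0.03 -20.01   0.11] shift after turn [0.0472 0.0001 0.0367]
```

Call:
{"method": "arm_command", "body": {
  "moves": [
    [0,-5,0,0,0,0,1],
    [0,-5,0,0,0,0,1],
    [0,-5,0,0,0,0,1],
    [0,-5,0,0,0,0,1],
    [0,0,0,0.016,0,0.012,1],
    [0,0,0,0.016,0,0.012,1],
    [0,0,0,0.0152,0,0.0127,1],
    [0,0,0,0,0,0,1],
    [0,0,0,0,0,0,1],
    [0,0,0,0,0,0,1]
  ]
}}

```text
time: 14.9
position: [0.6258, 0.0079, 0.2399]
orientation: [0.624, 0.762, -0.109, 0.135]
ft_force: [0.2, -0.2, -0.1]
gripper_width: 0.088
finger_force: 61.8
```

```bash
python3 - <<'E'
from h import *
delta(tcp_for(.012,20),A,-20,n=3)
j,e=grab('scene','s6')
c=lambda i,x,y,w,h,W,H:cv2.resize(i[y:y+h,x:x+w,::-1],(W,H),interpolation=cv2.INTER_CUBIC)
cv2.imwrite('pics/m6.png',c(j,275,215,70,70,600,600))
E
```

```text
t 15.0 pos [0.6259 0.0078 0.2401] sd [0.0001 0.0001 0.0002] F [0.62 0.13 0.17] sd [0.35 0.24 0.16] w 0.088
turn [ 0.12  0.03 -0.06] shift after turn [ 0.0021 -0.0005  0.0186]
```

View pics/m6.png

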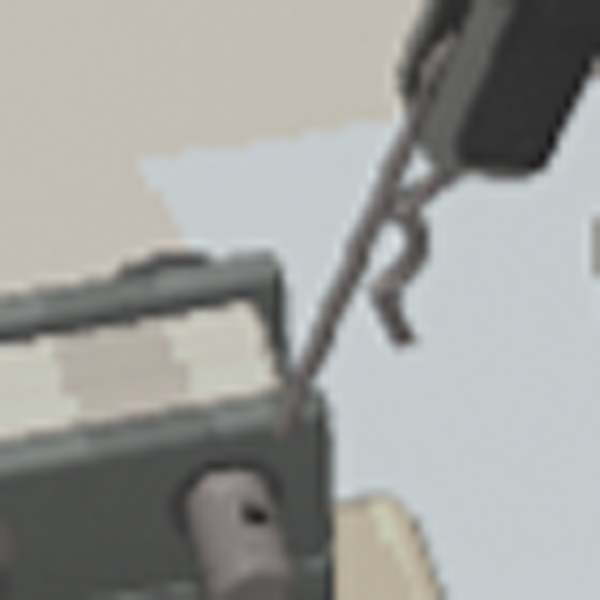

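The scene crop shows the tilted leg with its end at about (308.4,265.2). The hole is at (304.7,274.8), and the leg line extended passes close to it. I'll check that numerically.

```bash
python3 - <<'E'
from h import *
im=cv2.imread('pics/s6.png',0).astype(float)
us,vs=[],[]
for v in range(232,262):
    uc=308.4-(v-265.2)*.406; lo=int(uc)-5; seg=im[v,lo:lo+12]; bg=np.median(np.r_[seg[:2],seg[-2:]]);w=np.clip(bg-15-seg,0,None)
    if v<250 and w.sum()>0: us.append((w*np.arange(lo,lo+12)).sum()/w.sum());vs.append(v)
k=np.polyfit(vs,us,1);print('leg line u at hole row',np.polyval(k,274.85),k,np.std(np.polyval(k,vs)-us))
seg=im[270:280,300:310];w=np.clip(70-seg,0,None);v,u=np.mgrid[270:280,300:310];print('hole',(w*u).sum()/w.sum(),(w*v).sum()/w.sum())
# model: current leg end & axis line projection
p=np.array([.6259,.0078,.2401]);G=goal(A,-20)
for l in(-.04,0,.03):print(np.round(proj('scene',p+G.apply([-.0093,0,.0679+l])),2),ins(p+G.apply([-.0093,0,.0679+l])).round(1))
E
```

```text
leg line u at hole row 305.1855995928702 [ -0.44944293 428.71498859] 0.4074868714299337
hole 305.33962264150944 273.4811320754717
[316.68 244.73] [ 34.6  23.  217.1]
[308.1  264.67] [ 34.6   9.3 179.5]
[301.97 278.92] [ 34.6  -1.  151.3]
```

Call:
{"method": "arm_command", "body": {
  "moves": [
    [0,0,0,0,-0.0005,0.006,1],
    [0,0,0,0,0,0.006,1],
    [0,0,0,0,0,0.006,1],
    [0,0,0,0,0,0.002,1],
    [0,0,0,0,0,0,1]
  ]
}}

```text
time: 15.52
position: [0.6256, 0.0009, 0.2189]
orientation: [0.624, 0.762, -0.111, 0.134]
ft_force: [-0.3, 0.3, 0.4]
gripper_width: 0.085
finger_force: 62.0
```

Call:
{"method": "arm_command", "body": {
  "moves": [
    [0,0,0,0,0,0.002,1],
    [0,0,0,0,0,0.001,1],
    [0,0,0,0,0,0,1]
  ]
}}

```text
time: 15.77
position: [0.6263, 0.0007, 0.2169]
orientation: [0.624, 0.762, -0.11, 0.134]
ft_force: [0.4, 0.8, -1.0]
gripper_width: 0.088
finger_force: 61.7
```

```bash
python3 - <<'E'
from h import *
delta(tcp_for(.008,20),A,-20,n=3)
j,e=grab('scene','s7');i,e=grab('top','t7')
c=lambda i,x,y,w,h,W,H:cv2.resize(i[y:y+h,x:x+w,::-1],(W,H),interpolation=cv2.INTER_CUBIC)
cv2.imwrite('pics/m7.png',np.hstack([c(j,290,250,30,40,390,520),c(i,335,165,30,40,390,520)]))
E
```

```text
t 15.87 pos [0.6262 0.0007 0.2168] sd [0.     0.     0.0001] F [ 0.03  1.17 -1.11] sd [0.57 0.66 0.46] w 0.086
turn [ 0.   -0.05 -0.  ] shift after turn [ 0.0007  0.0007 -0.0017]
```

View pics/m7.png

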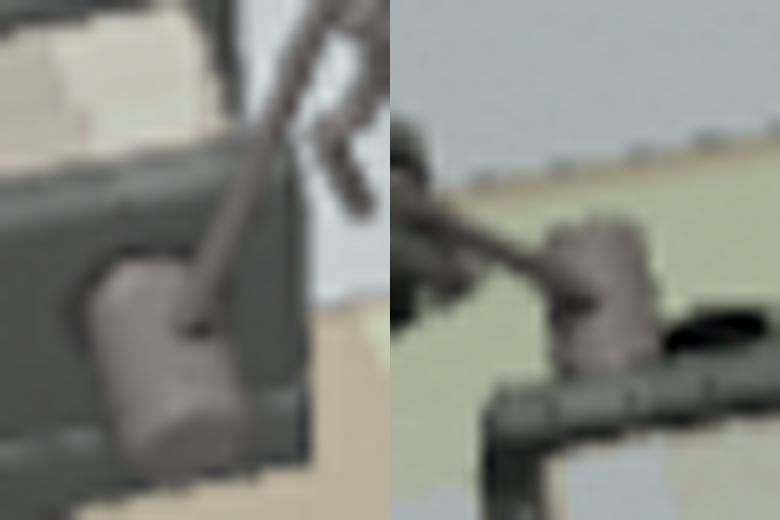

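In both views the leg's end covers most of the hole, with a dark remnant at scene (305,275.2) and top (349.2,187.9). No contact force shows yet, so I'll continue gently.

Call:
{"method": "arm_command", "body": {
  "moves": [
    [0,0,0,0,0,0.001,1],
    [0,0,0,0,0,0.001,1],
    [0,0,0,0,0,0,1]
  ]
}}

```text
time: 16.27
position: [0.6263, -0.0001, 0.2149]
orientation: [0.624, 0.762, -0.11, 0.134]
ft_force: [-0.4, 1.6, -0.9]
gripper_width: 0.087
finger_force: 61.8
```

Call:
{"method": "arm_command", "body": {
  "moves": [
    [0,0,0,0,0,0.001,1],
    [0,0,0,0,0,0.001,1],
    [0,0,0,0,0,0,1]
  ]
}}

```text
time: 16.52
position: [0.6265, -0.0009, 0.213]
orientation: [0.624, 0.762, -0.11, 0.134]
ft_force: [0.7, 2.6, -1.8]
gripper_width: 0.092
finger_force: 61.8
```

Call:
{"method": "arm_command", "body": {
  "moves": [
    [0,0,0,0.0007,0,0.001,1],
    [0,0,0,0,0,0.002,1],
    [0,0,0,0,0,0,1]
  ]
}}

```text
time: 16.77
position: [0.6265, -0.0017, 0.2099]
orientation: [0.624, 0.762, -0.11, 0.134]
ft_force: [0.5, 0.6, 0.1]
gripper_width: 0.093
finger_force: 61.8
```

```bash
python3 - <<'E'
from h import *
delta(tcp_for(0,20),A,-20,n=4)
j,e=grab('scene','s8');i,e=grab('top','t8')
c=lambda i,x,y,w,h,W,H:cv2.resize(i[y:y+h,x:x+w,::-1],(W,H),interpolation=cv2.INTER_CUBIC)
cv2.imwrite('pics/m8.png',np.hstack([c(j,290,250,30,40,390,520),c(i,335,165,30,40,390,520)]))
E
```

```text
t 16.92 pos [ 0.6265 -0.0016  0.21  ] sd [0.     0.     0.0001] F [ 0.34  0.75 -0.86] sd [0.3  0.27 0.65] w 0.09
turn [-0.03  0.02  0.  ] shift after turn [ 0.0006  0.0009 -0.0009]
```

View pics/m8.png

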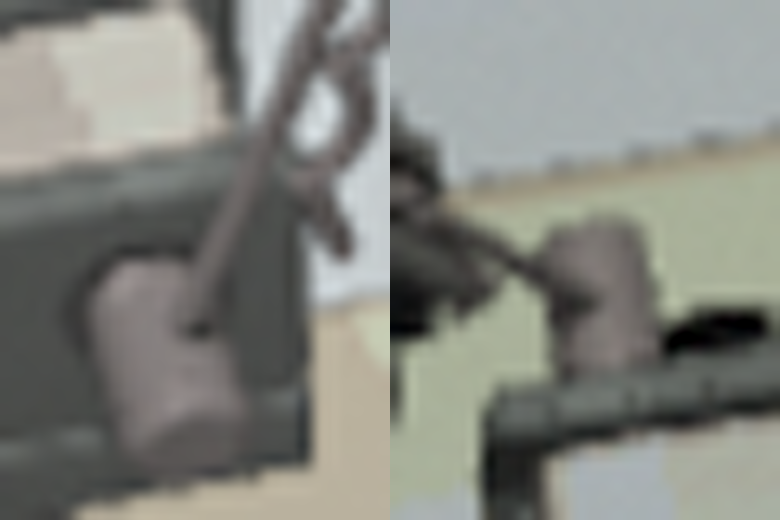

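The leg is in the hole: the clip has come down in both views while the mouth stayed at scene (305,275). I'll push on, then turn the clip and pin upright about the hole.

Call:
{"method": "arm_command", "body": {
  "moves": [
    [0,0,0,0,0,0.002,1],
    [0,0,0,0,0,0.003,1],
    [0,0,0,0,0,0.003,1],
    [0,0,0,0,0,0.003,1],
    [0,0,0,0,0,0,1]
  ]
}}

```text
time: 17.48
position: [0.627, -0.0055, 0.1991]
orientation: [0.624, 0.762, -0.111, 0.134]
ft_force: [0.5, -0.1, -0.9]
gripper_width: 0.089
finger_force: 61.8
```

Call:
{"method": "arm_command", "body": {
  "moves": [
    [0,2.5,0,-0.00245,0,-0.0004,1],
    [0,2.5,0,-0.00245,0,-0.0004,1],
    [0,0,0,0,0,0,1]
  ]
}}

```text
time: 17.73
position: [0.6284, -0.0098, 0.2025]
orientation: [0.629, 0.766, -0.082, 0.1]
ft_force: [-0.5, 2.5, -0.3]
gripper_width: 0.085
finger_force: 62.0
```

Call:
{"method": "arm_command", "body": {
  "moves": [
    [0,2.5,0,-0.0024,0,-0.0002,1],
    [0,2.5,0,-0.0024,0,-0.0002,1],
    [0,2.5,0,-0.0024,0,-0.0002,1],
    [0,0,0,0,0,0,1]
  ]
}}

```text
time: 18.07
position: [0.6295, -0.0167, 0.2045]
orientation: [0.633, 0.771, -0.041, 0.05]
ft_force: [-0.1, 4.3, 0.3]
gripper_width: 0.09
finger_force: 62.0
```

```bash
python3 - <<'E'
from h import *
delta(tcp_for(-.012,5),A,-5,n=4)
E
```

```text
t 18.22 pos [ 0.6295 -0.0163  0.2043] sd [0.     0.0002 0.0001] F [-0.08  2.39  0.38] sd [0.08 1.16 0.38] w 0.088
turn [-0.02  2.52 -0.08] shift after turn [-0.0021  0.0008 -0.0004]
```

Call:
{"method": "arm_command", "body": {
  "moves": [
    [0,0,0,0.0005,0,0.003,1],
    [0,0,0,0,0,0.003,1],
    [0,0,0,0,0,0.003,1],
    [0,0,0,0,0,0.003,1],
    [0,0,0,0,0,0,1]
  ]
}}

```text
time: 18.68
position: [0.6294, -0.0173, 0.1914]
orientation: [0.632, 0.772, -0.042, 0.05]
ft_force: [0.5, 0.4, -1.4]
gripper_width: 0.085
finger_force: 61.8
```

```bash
python3 - <<'E'
from h import *
delta(tcp_for(-.026,7.5),A,-7.5,n=3)
j,e=grab('scene','s9');i,e=grab('top','t9')
c=lambda i,x,y,w,h,W,H:cv2.resize(i[y:y+h,x:x+w,::-1],(W,H),interpolation=cv2.INTER_CUBIC)
cv2.imwrite('pics/m9.png',np.hstack([c(j,280,230,45,60,390,520),c(i,335,165,30,40,390,520)]))
E
```

```text
t 18.78 pos [ 0.6295 -0.0173  0.1918] sd [0.0001 0.     0.0003] F [-0.03 -0.2  -0.79] sd [0.35 0.57 0.72] w 0.088
turn [-0.06  0.01  0.  ] shift after turn [-0.0002  0.001   0.0015]
```

View pics/m9.png

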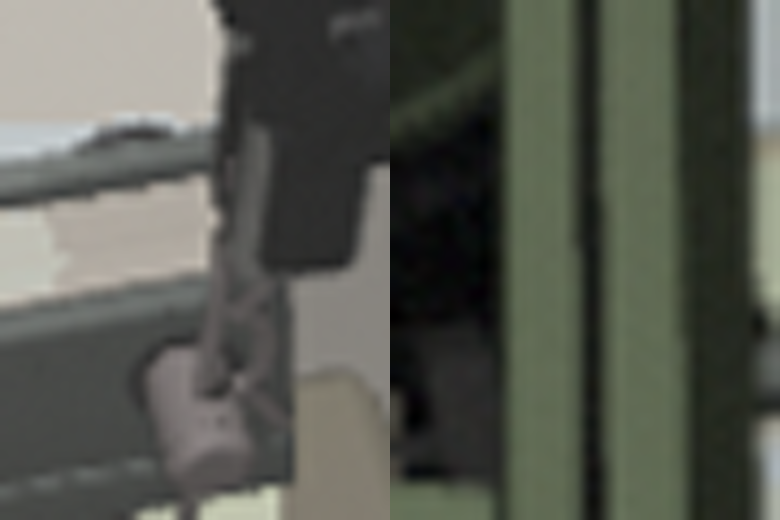

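The scene crop shows the leg in the hole, nearly upright, with the bow's lip just above the pin's +y side. I'll now press it on in small steps.

Call:
{"method": "arm_command", "body": {
  "moves": [
    [0,0,0,0,0,0.001,1],
    [0,0,0,0,0,0.001,1],
    [0,0,0,0,0,0.001,1],
    [0,0,0,0,0,0.001,1]
  ]
}}

```text
time: 19.27
position: [0.6301, -0.0175, 0.1889]
orientation: [0.632, 0.772, -0.041, 0.051]
ft_force: [-0.6, 1.2, 3.1]
gripper_width: 0.087
finger_force: 62.1
```

Call:
{"method": "arm_command", "body": {
  "moves": [
    [0,0,0,0,0,0.001,1],
    [0,0,0,0,0,0.001,1],
    [0,0,0,0,0,0.001,1]
  ]
}}

```text
time: 19.52
position: [0.6305, -0.0176, 0.1862]
orientation: [0.632, 0.772, -0.041, 0.051]
ft_force: [0.1, 2.2, 3.9]
gripper_width: 0.092
finger_force: 62.4
```

Call:
{"method": "arm_command", "body": {
  "moves": [
    [0,0,0,0,0,0.001,1],
    [0,0,0,0,0,0.001,1]
  ]
}}

```text
time: 19.68
position: [0.6303, -0.0179, 0.1838]
orientation: [0.632, 0.772, -0.041, 0.051]
ft_force: [0.5, 2.5, 3.6]
gripper_width: 0.086
finger_force: 62.4
```

```bash
python3 - <<'E'
from h import *
delta(tcp_for(-.042,7.5),A,-7.5,n=3)
E
```

```text
t 19.78 pos [ 0.6302 -0.018   0.1834] sd [0.0001 0.0001 0.0003] F [0.57 2.19 1.71] sd [0.15 0.22 1.42] w 0.087
turn [ 0.04 -0.03 -0.01] shift after turn [-0.0005  0.0005  0.0091]
```

Call:
{"method": "arm_command", "body": {
  "moves": [
    [0,0,0,0.0003,0,0.001,1],
    [0,0,0,0,0,0.001,1],
    [0,0,0,0,0,0.001,1]
  ]
}}

```text
time: 20.08
position: [0.6299, -0.0184, 0.1804]
orientation: [0.632, 0.772, -0.042, 0.051]
ft_force: [0.6, 1.1, 2.4]
gripper_width: 0.088
finger_force: 62.3
```

Call:
{"method": "arm_command", "body": {
  "moves": [
    [0,0,0,0,0,0.001,1],
    [0,0,0,0,0,0.001,1],
    [0,0,0,0,0,0,1]
  ]
}}

```text
time: 20.33
position: [0.6296, -0.0191, 0.1775]
orientation: [0.632, 0.772, -0.042, 0.05]
ft_force: [0.8, -0.2, -2.2]
gripper_width: 0.091
finger_force: 61.6
```

Call:
{"method": "arm_command", "body": {
  "moves": [
    [0,0,0,0,0,0.001,1],
    [0,0,0,0,0,0.001,1],
    [0,0,0,0,0,0,1]
  ]
}}

```text
time: 20.58
position: [0.6299, -0.0193, 0.176]
orientation: [0.632, 0.772, -0.042, 0.05]
ft_force: [-0.1, -0.3, -1.8]
gripper_width: 0.087
finger_force: 61.7
```

Call:
{"method": "arm_command", "body": {
  "moves": [
    [0,0,0,0,0,0.0006,1],
    [0,0,0,0,0,0,1]
  ]
}}

```text
time: 20.75
position: [0.63, -0.0192, 0.1758]
orientation: [0.632, 0.772, -0.042, 0.051]
ft_force: [-0.6, -1.3, -0.7]
gripper_width: 0.087
finger_force: 61.8
```

Call:
{"method": "arm_command", "body": {
  "moves": [
    [0,0,0,0,0,0.0005,1],
    [0,0,0,0,0,0,1]
  ]
}}

```text
time: 20.92
position: [0.6302, -0.0192, 0.1755]
orientation: [0.632, 0.772, -0.041, 0.051]
ft_force: [-0.1, -1.6, -0.3]
gripper_width: 0.09
finger_force: 61.8
```

```bash
python3 - <<'E'
from h import *
delta(tcp_for(-.042,7.5),A,-7.5,n=4)
E
```

```text
t 21.07 pos [ 0.6302 -0.0192  0.1755] sd [0. 0. 0.] F [-0.04 -1.09 -0.27] sd [0.09 0.33 0.48] w 0.096
turn [ 0.01  0.02 -0.01] shift after turn [-0.0004  0.0007  0.0011]
```

Call:
{"method": "arm_command", "body": {
  "moves": [
    [0,0,0,0,0,0.0007,1],
    [0,0,0,0,0,0,1],
    [0,0,0,0,0,0,1]
  ]
}}

```text
time: 21.37
position: [0.6303, -0.0192, 0.1748]
orientation: [0.632, 0.772, -0.041, 0.051]
ft_force: [0.0, -1.2, 1.2]
gripper_width: 0.089
finger_force: 61.8
```

```bash
python3 - <<'E'
from h import *
delta(tcp_for(-.042,7.5),A,-7.5,n=3)
E
```

```text
t 21.47 pos [ 0.6304 -0.0192  0.1748] sd [0. 0. 0.] F [ 0.65 -1.37  0.44] sd [0.53 0.38 0.58] w 0.086
turn [ 0.03  0.01 -0.01] shift after turn [-0.0004  0.0005  0.0004]
```

Call:
{"method": "arm_command", "body": {
  "moves": [
    [0,0,0,0,0,0.0006,1],
    [0,0,0,0,0,0,1],
    [0,0,0,0,0,0,1]
  ]
}}

```text
time: 21.77
position: [0.6304, -0.0192, 0.1745]
orientation: [0.632, 0.772, -0.041, 0.051]
ft_force: [0.8, -2.0, 2.3]
gripper_width: 0.09
finger_force: 62.1
```

Call:
{"method": "arm_command", "body": {
  "moves": [
    [0,0,0,0,0,0.0005,1],
    [0,0,0,0,0,0,1],
    [0,0,0,0,0,0,1]
  ]
}}

```text
time: 22.02
position: [0.6304, -0.0192, 0.1741]
orientation: [0.632, 0.772, -0.041, 0.051]
ft_force: [0.2, -1.6, 4.5]
gripper_width: 0.087
finger_force: 62.5
```

The force turned downward as the bow sprang over, and is now rising at the neck. I'll release and back off.

Call:
{"method": "arm_command", "body": {
  "moves": [
    [0,0,0,0,0,-0.0005,0.7],
    [0,0,0,0,0,0,0.4],
    [0,0,0,0,0,0,0.3],
    [0,0,0,0,0,0,0.3],
    [0,0,0,0,0,0,0.3],
    [0,0,0,0,0,-0.005,0.3],
    [0,0,0,0,0,-0.01,0.3],
    [0,0,0,0,0,-0.03,0.3],
    [0,0,0,0,0,-0.04,0.3],
    [0,0,0,0,0,-0.04,0.3]
  ]
}}

```text
time: 22.85
position: [0.6264, -0.003, 0.2997]
orientation: [0.632, 0.772, -0.042, 0.05]
ft_force: [1.4, 0.2, 0.1]
gripper_width: 0.35
finger_force: 0.0
```

Call:
{"method": "arm_command", "body": {
  "moves": [
    [0,0,0,0.04,0,0,0.3],
    [0,0,0,0.04,0,0,0.3],
    [0,0,0,0.04,0,0,0.3],
    [0,0,0,0.04,0,0,0.3],
    [0,0,0,0.04,0,0,0.3],
    [0,0,0,0,0,0,0.3]
  ]
}}

```text
time: 23.35
position: [0.5859, 0.1979, 0.2716]
orientation: [0.63, 0.774, -0.04, 0.049]
ft_force: [0.4, -0.1, -0.3]
gripper_width: 0.347
finger_force: 0.0
```

```bash
python3 - <<'E'
from h import *
avg(2)
j,e=grab('scene','s10');i,e=grab('top','t10')
c=lambda i,x,y,w,h,W,H:cv2.resize(i[y:y+h,x:x+w,::-1],(W,H),interpolation=cv2.INTER_CUBIC)
cv2.imwrite('pics/m10.png',np.hstack([c(j,280,230,45,60,390,520),c(i,325,165,45,60,390,520)]))
E
```

```text
t 23.4 pos [0.5863 0.1963 0.2719] sd [0.0005 0.0016 0.0003] F [-0.05 -0.65 -0.12] sd [0.46 0.52 0.21] w 0.349
```

View pics/m10.png

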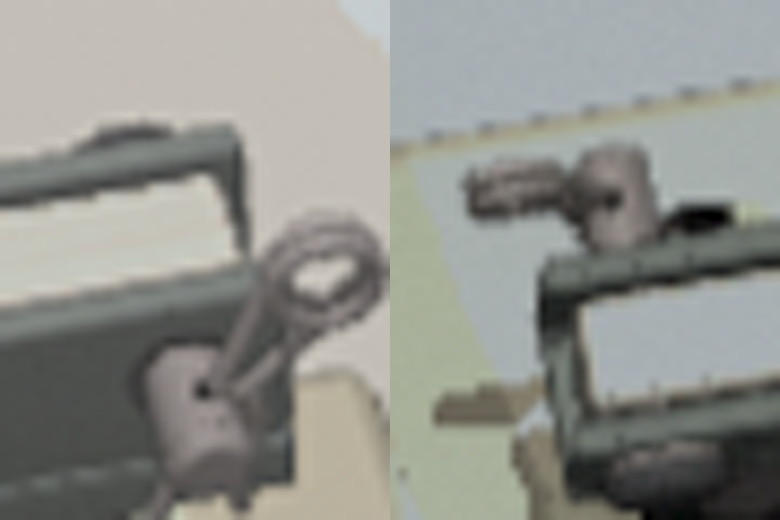

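The views show:
- **Scene:** the clip is on the pin with its coil at (317.2,262.1), leaning to the +y side. The leg's end shows below the pin at (298.5,287) and the bow's lip at (307,287.7).
- **Top:** the coil is at (339.8,186.9).

I'll check the seat depth and hand-off clearance.

```bash
python3 - <<'E'
from h import *
X,e=cross(ray('scene',317.2,262.1),ray('top',339.8,186.9));q=ins(X);print('coil',q.round(1),e)
for n,t in(('scene','s10'),('top','t10')):
    Q=ins(cloud(n,np.load(f'pics/{t}.npy')));m=(Q[...,0]>24)&(Q[...,0]<46)&(Q[...,1]>12)&(Q[...,1]<60)&(Q[...,2]>140)&(Q[...,2]<215)
    p=Q[m];print(n,len(p),p.mean(0).round(1),p.min(0).round(1),p.max(0).round(1))
    w=np.percentile(np.hypot(p[:,1]-.8,p[:,2]-150),[98,99.5]);print(' farthest of coil from pin axis',w.round(1))
# leg end below the pin, plane x=33.5
n=np.array([c_,s_,0]);p0=st(.0335,0,0)
for uv in((298.5,287.2),(307.1,287.7),(317.2,262.1)):
    o,r=ray('scene',*uv);t=n@(p0-o)/(n@r);y=ins(o+t*r);print(y.round(1),np.hypot(y[1]-.8,y[2]-150).round(1))
E
```

```text
coil [ 32.6  22.6 179.6] 0.001871108713423965
scene 154 [ 34.3  21.8 182.3] [ 28.7  12.1 164.2] [ 39.1  33.7 195. ]
 farthest of coil from pin axis [50.  50.4]
top 73 [ 32.3  22.8 186.7] [ 28.9  12.2 172. ] [ 37.3  33.7 196.9]
 farthest of coil from pin axis [51.2 51.6]
[ 33.5  -6.8 133. ] 18.6
[ 33.5   6.6 128.3] 22.5
[ 33.5  23.4 180.2] 37.8
```

```bash
python3 -c "
from workcell import ticket
print(ticket.job_done())"
```

```text
the job is handed in; nothing more can be done
None
```

The lock pin is fully home and the R-clip is through its cross hole with the bow sprung over (coil within about 1–2 mm of its home distance from the pin, by camera); I handed the job in at about 23.5 s with the gripper clear and the other loose things never approached.

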